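Load and lock the leaf drill jig

TASK

Set the workpiece, the short box tube that is higher than wide, fully home in the nest of the drill jig with its length along the nest, then swing the hinged leaf down over it until it is fully closed. Then take the T-bolt with the flat wing grip from the rack, pass its head down through the slots of the leaf and the jig until its flange rests on the leaf, and turn it a quarter turn so that its head holds crosswise under the slot. Let go of everything, and leave the other pins, offcuts and tools where they are.

Things in the scene. Friction and masses are not known exactly. Their poses are not given: they have to be found in the camera images.
- jig: Dark steel drill jig, fixed (position and yaw vary). Origin: centre of the underside of its 200 x 90 x 15 mm base; x along its length from the latch end (-x, roughly towards the robot) to the hinge end (+x), z up. At +x two ears (y +-34 to 44 mm, to z 61 mm) carry the hinged leaf; at -x, centred on x = -68 mm, a bridge 46 x 54 mm, top at z 57 mm, has the lock slot.
- nest (a point): Centre of the nest floor in the middle of the jig (jig x 0, y 0, z 15 mm), axes as the jig's. The nest is 74 mm (x) by 34 mm (y) inside, between side rails and end stops 12 mm high; free above when the leaf is open.
- lock (a point): Middle of the lock slot, on the level of the closed leaf's upper face: jig x -68, y 0, z 65 mm; axes as the jig's, fixed to the jig. The slot, 31 mm long (x) and 12 mm wide (y), goes through the bridge's 10 mm thick top (z 47 to 57 mm); under it (z 15 to 47 mm) is a cavity 42 mm wide in y, open in x.
- leaf_hinge (a point): Middle of the leaf's hinge axis: jig x +80 mm, z 61 mm; the axis runs along jig y. The leaf is a bright steel plate 171 mm long, 60 mm wide, 8 mm thick. Two brass bushes, 18 mm across and centred 62 and 98 mm from the hinge, stand 3 mm proud of its outer face.
- leaf_tip (a point): Middle of the leaf's free edge, half way through its thickness, 171 mm from the hinge. Near it a slot 34 x 15 mm (centre 148 mm from the hinge, long side along the leaf) comes over the lock slot when the leaf is closed.
- leaf (a joint): Angle of the leaf: 0 = closed, level over the nest, underside at jig z 57 mm; 1.57 = upright; starts leaning back beyond upright, away from the nest, at 1.75 to 2.0. Its free edge goes up and over towards jig -x as it closes. The hinge is stiff (0.42 N m): the leaf stays where left. It is pushed over and down on its outer (upper) face.
- tbolt: Steel T-bolt with flat wing grip, upright in the rack, 0.16 kg (varies). Origin: on its axis at the underside of its flange (36 mm across, 6 thick); z up; x along wing and cross-head, which are parallel. 13 mm neck to z 20 mm; wing 42 (x) x 12 (y), z 20 to 44 mm. Shank 8.4 mm across; cross-head a rounded bar 27 (x) x 8.5 mm, foot at z -29.5 mm: seated, 3 mm under the bridge's top.
- rack: Wooden block 70 (x) x 190 (y) x 42 mm high, fixed, on the left or the right of the jig; origin centre of underside. Three slots, 16 (x) x 34 (y) mm, through it at y = -60, 0, +60 mm hold the T-bolt and the two pins in any order, flanges resting on its top.
- workpiece: Piece of steel box tube, 70 mm long (x), 30 mm wide (y), 40 mm high (z), origin at its centre; lies on the board standing on its narrow side. The only box tube higher than wide. 0.2 kg, varies.
- board: Sheet of thick cardboard 150 (x) x 250 (y) x 12 mm, fixed, on the other side of the jig from the rack; origin centre of underside. The workpiece and two other offcuts lie on it, about 85 mm apart along y, in any order.
- long_offcut: Bystander on the board: box tube 100 x 30 x 30 mm, origin at its centre.
- pipe_offcut: Bystander on the board: piece of round pipe on end, 44 mm across, 50 mm high, origin centre of underside.
- pin_a: Bystander in the rack: plain round pin with a thick disc grip 33 mm across, top 38 mm above its flange's underside (the origin).
- pin_b: Bystander in the rack: plain round pin with a ball grip 27 mm across, top 43.5 mm above its flange's underside (the origin).
- hammer: Bystander: hammer lying between robot and the things on the left.
- spanner: Bystander: spanner lying between robot and the things on the right.
- spray_can: Bystander: grey can, 62 mm across, 170 mm high, standing beyond the rack or board; origin centre of underside.
- stop_block: Bystander: L-shaped steel stop block, 90 x 60 mm, 88 mm high, standing beyond the rack or board; origin centre of underside. Fixed equipment (vice, bins, drawers, box), all lower than 180 mm, stands further out along the back (beyond x 0.78 m) and the sides (|y| beyond 0.5 m).
Not all that is in view belongs to the job. Leave any purple look-alike of the workpiece alone.

How it is judged:
On the way, in this order (a step that is already met when the one before it is completed fails the run):
1. the workpiece lies home in the nest, let go, while the leaf is still open (horizontal distance between workpiece and nest below 0.006 m and z of workpiece in the frame of jig between 0.031 and 0.039 m and angle between the x axis of workpiece and the x axis of jig, either way round below 0.12 rad and value of joint leaf above 0.8 rad and contact force between the fingers and workpiece below 0.2 N), for 0.2 s.
2. the leaf is closed over the workpiece (horizontal distance between workpiece and nest below 0.006 m and z of workpiece in the frame of jig between 0.031 and 0.039 m and angle between the x axis of workpiece and the x axis of jig, either way round below 0.12 rad and value of joint leaf below 0.025 rad), for 0.2 s.
At the end, for the whole second after the job is handed in: Workpiece in the nest: centre within 6 mm, down within 4 mm, lengthwise within 0.12 rad; leaf within 0.025 rad of closed; T-bolt upright, axis within 7 mm of the lock slot centre, flange within 3 mm of the closed leaf, head crosswise within 0.3 rad; both at rest (all of step 2 and horizontal distance between tbolt and lock below 0.007 m and z of tbolt in the frame of jig between 0.062 and 0.0682 m and angle between tbolt's own z axis and vertical below 0.12 rad and angle between the x axis of tbolt and the y axis of jig, either way round below 0.3 rad and linear speed of each of tbolt, workpiece below 0.02 m/s); the robot touches nothing.
It fails at once if another offcut is moved by more than 30 mm (distance of any of long_offcut, pipe_offcut from where it was at the start of the episode above 0.03 m).
It fails at once if a pin is moved by more than 30 mm (distance of any of pin_a, pin_b from where it was at the start of the episode above 0.03 m).
It fails at once if a tool, can or block is moved by more than 30 mm (distance of any of hammer, spanner, spray_can, stop_block from where it was at the start of the episode above 0.03 m).
It also fails if it takes over 72 s, if anything falls off the work surface, if the arm or the gripper's body presses on something with over 40 N, if the wrist force passes 120 N, or if a joint passes its speed limit or range.

ROBOT

A 6-joint arm with a two-finger parallel gripper is mounted at the origin on the work surface. World frame = base frame: x ahead of the robot, y to its left, z up, the work surface at z = 0. Lengths are in m, angles in rad, forces in N, time in s.
With the tool pointing down it reaches from about 0.25 to 0.85 m from the base axis. Payload 12.5 kg.
Tool frame: the origin (TCP) lies at the very end of the fingers, on their centre line; the grasp point (between the pads) lies 19 mm behind it; z points along the fingers, y is the line along which they close (so a half turn about z gives the same grasp; the last joint's range is limited). The gripper opens to 93 mm and grips with 3 to 60 N. Pads are 15 mm wide; open, the fingers measure 128 mm over their backs; the gripper's body (75 mm by 188 mm) begins 65 mm behind the grasp point.
Start: joints at [-1.378, 0.351, 1.652, -0, 1.139, -0.085], TCP at [0.151, -0.529, 0.219] pointing down, gripper open.
Joint ranges: [-2.75, 2.75], [-0.79, 2.1], [0.01, 2.65], [-1.57, 4.71], [0.07, 3.14], [-2.87, 2.87]. Speed limits (rad/s): [2.22, 2.22, 2.79, 3.14, 3.14, 3.14].

INTERFACE

Orientations are given as a rotation vector (axis times angle).
In Python, from rig import bot, eyes, finder gives the robot as it stands.
- The arm moves only by the shell command python3 -m handwheel 'ROWS' [FORCE]. ROWS is JSON, one flat list of numbers, 5 for each row, row after row: the shift along the tool's x, y, z in m, then the turn about the tool's z in degrees, then the finger opening in m, from 0 to 0.093. A call has 1 to 20 rows; each row shifts and turns the commanded pose from where the row before left it, along the tool's axes as they then stand; what a row does not reach is not made up. A row lasts 1/12 s, in which the tool goes at most 41.7 mm and 7.16 degrees, less where a joint would pass 70% of its speed; a pose out of reach is approached as far as the arm can. A call is refused whole if a number of a shift passes 0.0417 or a number of a turn 7.16, either way. A call with a gripper value outside its range is refused whole. The fingers move at their own pace and stop on an object; FORCE is the grip in N (left out, the last holds). Time passes only in rows, so rows that do not move let the fingers close. It gives the time, the measured TCP pose, the force, the opening and the grip force at its end, in the units of the state.
- bot.observe(): the state, without advancing time (a new reading comes with each control period).
- eyes.snapshot(name): name is "side" or "top"; returns a dict with "frame" (480x640x3 uint8, red, green, blue), "vertical_fov" (degrees; the focal length in pixels is half the picture's height over the tangent of half this angle, whatever the lens; pixels are square), "cx", "cy" (the principal point, pixels), "origin" and "rotation" of the camera in the world. Camera axes: x right, y down, z forward; pixel columns grow to the right and rows downward; lengths in m; the calibration is good to about 2 mm. A picture is of the moment at which its call begins. There is no depth.
- bot.job_done(): hands the job in; it is judged then, once.
Trained networks look in the newest picture that a camera, given by its name, has taken for a name from the list of things; names that differ only in an ending like _2 or _b are one class to them, and where a whole thing is asked for, a point or a joint stands for the part that bears it (a point fixed in the world has none). Each returns a list of dicts, best first, with "p" (0 to 1); they miss things now and then, are a little off and sometimes report something else, mostly with a low value. They report only what shows in the picture. A call takes as long as a camera call. They do not tell look-alikes from the thing itself.
- finder.find_in(thing, camera): "xyz" ([x, y, z] in m, in the coordinates of the camera as it stood for that picture, good to about 4 mm: the middle of the surface that is visible of it).
The state is a dict: "time_s": time; "qpos": joint angles; "dq": joint speeds; "effort": joint torques, N m; "tcp_pos": TCP position; "eef_rot": TCP orientation; "wrist_force": force on the tool from outside, world axes, zero at the start; "torque": the same for the moment, N m; "grip_width": opening from 0.0 (shut) to 1.0 (fully open); "grip_force": force on a finger pad.
Only numpy, scipy, OpenCV 4.12 (cv2) and the standard library are available. Lean on these libraries where they do the work, as an engineer would, in place of code of your own. Each camera call takes 0.05 s, during which the arm holds its last target. There are 200 camera calls.

## Working session

There is one attempt and no reset: what is moved stays moved. The work goes in short steps, Python scripts to look and compute and a shell command to move; the robot and the scene stay as the last step left them, time stands still between calls to the robot, and variables do not carry over. Pictures are saved under pics/ and viewed, at most 10 in all, crops included, and the job is handed in when it is done.

```bash
ls; mkdir -p pics; cat > h.py <<'E'
import numpy as np, cv2
from rig import bot, eyes, finder
from scipy.spatial.transform import Rotation as R
def snap(n):
    s=eyes.snapshot(n); s['n']=n
    s['f']=240/np.tan(np.radians(s['vertical_fov'])/2); s['o']=np.array(s['origin']); s['R']=np.array(s['rotation']).reshape(3,3) if np.size(s['rotation'])==9 else R.from_rotvec(s['rotation']).as_matrix()
    return s
def w(s,p): return s['o']+s['R']@np.array(p)
def pix(s,P):
    c=s['R'].T@(np.array(P)-s['o']); return np.array([s['cx']+s['f']*c[0]/c[2], s['cy']+s['f']*c[1]/c[2]])
def ray(s,u,v,z):
    d=s['R']@np.array([(u-s['cx'])/s['f'],(v-s['cy'])/s['f'],1]); return s['o']+d*(z-s['o'][2])/d[2]
def save(s,name): cv2.imwrite('pics/'+name,s['frame'][:,:,::-1])
E
python3 - <<'E'
from h import *
for n in ['top','side']:
    s=snap(n); save(s,n+'0.png'); print(n,s['o'].round(3),s['R'].round(3).tolist(),s['f'],s['cx'],s['cy'])
    for t in ['jig','nest','lock','leaf_hinge','leaf_tip','leaf','tbolt','rack','workpiece','board','long_offcut','pipe_offcut','pin_a','pin_b']:
        for d in finder.find_in(t,n)[:3]:
            P=w(s,d['xyz']); print(t,round(d['p'],2),P.round(3),pix(s,P).round())
print(bot.observe())
E
```

```text
pics
top [0.291 0.057 1.209] [[0.021, -0.985, 0.17], [-1.0, -0.017, 0.022], [-0.019, -0.17, -0.985]] 448.98941781381905 320.78267213960413 241.67223686944737
jig 0.87 [ 0.549 -0.039  0.02 ] [367. 223.]
jig 0.6 [0.245 0.359 0.024] [213. 334.]
nest 0.76 [ 0.546 -0.031  0.022] [363. 224.]
lock 0.68 [0.506 0.304 0.051] [237. 234.]
lock 0.6 [ 0.547 -0.033  0.024] [364. 223.]
leaf_hinge 0.7 [ 0.549 -0.034  0.023] [365. 223.]
leaf_tip 0.78 [ 0.615 -0.025  0.155] [365. 185.]
leaf_tip 0.49 [ 0.545 -0.035  0.023] [365. 224.]
leaf 0.58 [ 0.616 -0.025  0.159] [366. 184.]
tbolt 0.54 [ 0.551 -0.228  0.072] [441. 219.]
rack 0.73 [0.492 0.303 0.011] [240. 242.]
rack 0.66 [ 0.53  -0.282  0.041] [459. 230.]
rack 0.23 [ 0.537 -0.285  0.081] [465. 224.]
workpiece 0.75 [0.493 0.387 0.05 ] [205. 239.]
workpiece 0.7 [0.497 0.513 0.044] [159. 237.]
board 0.73 [0.492 0.304 0.009] [240. 242.]
long_offcut 0.72 [0.483 0.224 0.041] [267. 244.]
pipe_offcut 0.61 [0.505 0.303 0.051] [237. 235.]
pipe_offcut 0.54 [ 0.549 -0.035  0.024] [365. 223.]
pin_a 0.71 [ 0.521 -0.345  0.07 ] [487. 232.]
pin_a 0.57 [ 0.538 -0.28
[... 1154 characters left out ...]
.]
{'time_s': 1.5, 'qpos': array([-1.37757886e+00,  3.50697162e-01,  1.65180806e+00, -2.92802535e-06,
        1.13909316e+00, -8.45808163e-02]), 'dq': array([-8.90117134e-04,  1.02317129e-03, -1.32291218e-03, -1.77869881e-03,
       -2.41960665e-05, -7.58832638e-04]), 'effort': array([ 8.54046139e-04, -4.97254157e+01, -2.85486853e+01,  6.99939905e-02,
        2.20482767e-02, -9.44494190e-06]), 'tcp_pos': array([ 0.15086234, -0.52888811,  0.21863105]), 'eef_rot': array([-3.11133023e+00, -4.34963878e-01,  4.65930783e-06]), 'wrist_force': array([-0.00134425,  0.37837258,  0.10687315]), 'torque': array([ 0.00371085, -0.00085117, -0.00741341]), 'grip_force': 0.0, 'grip_width': 1.0002002349558967}
```

View pics/top0.png

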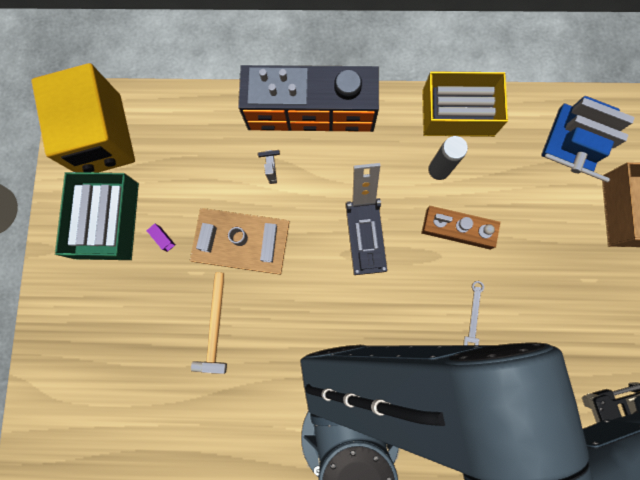

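```bash
python3 - <<'E'
import cv2,numpy as np
t=cv2.imread('pics/top0.png')
a=cv2.resize(t[170:300,140:300],(640,520),interpolation=cv2.INTER_CUBIC)
cv2.imwrite('pics/board.png',a)
b=cv2.resize(t[140:300,310:510],(800,600)[0:1]+(600,) if 0 else (750,600),interpolation=cv2.INTER_CUBIC)
cv2.imwrite('pics/jig.png',b)
E
```

```text
(no output)
```

View pics/board.png

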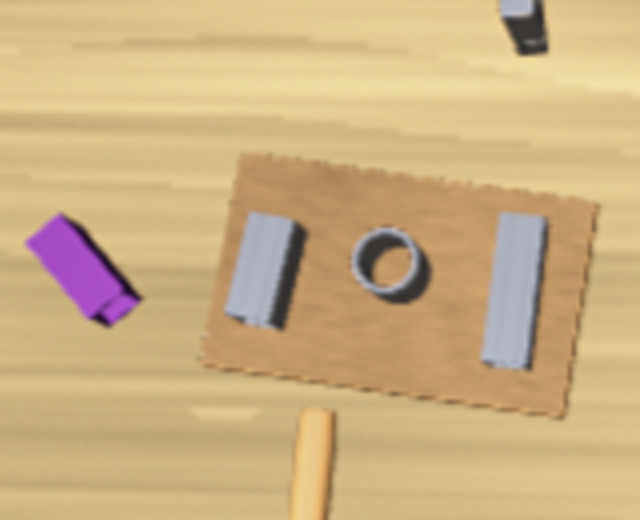

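View pics/jig.png

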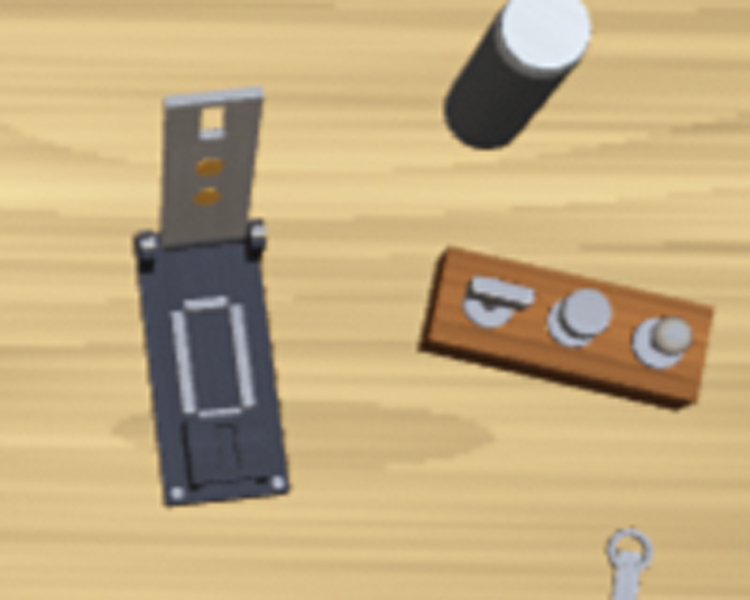

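The workpiece candidates in top0 are:
- grey short tube at (205,238), on the board
- purple look-alike at (160,237), off the board
- long offcut at (267,243)
- pipe at (237,236)

I choose the grey one at (205,238); the crop confirms it is short, grey and on the board. The T-bolt with the flat wing is the leftmost item in the rack, at (441,219). The jig is centred near (366,235), with its latch end at the bottom.

```bash
python3 - <<'E'
from h import *
s=snap('top'); im=s['frame']; hsv=cv2.cvtColor(im,cv2.COLOR_RGB2HSV)
def rect(x0,x1,y0,y1,lo,z,smax=90,vmax=256,pick=None):
    m=np.zeros(im.shape[:2],np.uint8); sub=hsv[y0:y1,x0:x1]
    m[y0:y1,x0:x1]=((sub[...,2]>=lo)&(sub[...,2]<vmax)&(sub[...,1]<smax))
    n,l,st,c=cv2.connectedComponentsWithStats(m)
    out=[]
    for k in range(1,n):
        if st[k,4]<8: continue
        v,u=np.nonzero(l==k); W=np.array([ray(s,a,b,z)[:2] for a,b in zip(u,v)])*1000
        r=cv2.minAreaRect(W.astype(np.float32)); out.append((st[k,4],np.round(c[k],1),W.mean(0).round(1),np.round(r[0],1),np.round(r[1],1),round(r[2],1)))
    return out
print('wp');[print(o) for o in rect(190,218,215,258,110,.052,70)]
print('nest');[print(o) for o in rect(350,380,215,254,120,.027,70)]
print('bolt');[print(o) for o in rect(430,455,208,232,110,.044+.042,90)]
print('long');[print(o) for o in rect(258,280,215,268,110,.042,70)]
# base corners
for p in [(354.8,274.7),(386.8,270.9)]: print(ray(s,*p,.015).round(4))
E
python3 - <<'E'
import cv2
cv2.imwrite('pics/bs.png',cv2.resize(cv2.imread('pics/side0.png')[200:400,290:490],(600,600),interpolation=cv2.INTER_CUBIC))
E
```

```text
wp
(np.int32(329), array([204.2, 236.7]), array([497.7, 390. ]), array([497.2, 390.2]), array([32.1, 74.5]), 80.6)
nest
(np.int32(257), array([366.3, 234.4]), array([515.9, -38.1]), array([515.4, -37.7]), array([86. , 51.7]), 7.0)
bolt
(np.int32(79), array([443.9, 216.9]), array([ 553.4, -230.4]), array([ 553.4, -230.4]), array([42.1, 12.3]), 75.1)
(np.int32(69), array([439.5, 223.4]), array([ 536.3, -218.8]), array([ 535.4, -218. ]), array([34. , 16.8]), 78.0)
long
(np.int32(460), array([267.8, 242.1]), array([488.1, 223.1]), array([487.8, 223.3]), array([ 32.2, 104.3]), 84.9)
[ 0.4085 -0.0088  0.015 ]
[ 0.4203 -0.0938  0.015 ]
```

View pics/bs.png

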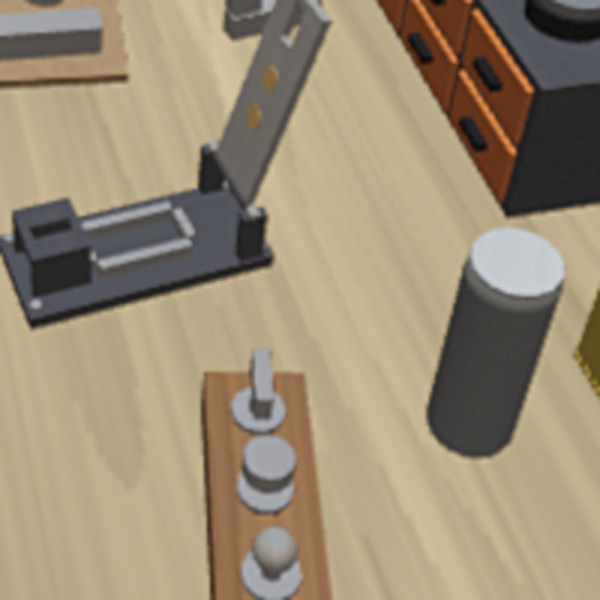

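The side crop shows the T-bolt's flat wing at crop (262,380) and the leaf leaning back, with the can beyond the rack. The measurements match the given sizes: jig yaw is about 7°, the nest is at (0.516,-0.038), and the workpiece is at (0.499,0.390) with its axis at -9.4°. I'll set out towards the workpiece now.

```bash
python3 -m handwheel '[0,0,0,6.35,0.06, 0,0,0,6.35,0.06, 0,0,0,6.35,0.06, 0,0,0,6.35,0.06, 0.008,-0.040,0,0,0.06, 0.008,-0.040,0,0,0.06, 0.008,-0.040,0,0,0.06, 0.008,-0.040,0,0,0.06, 0.008,-0.040,0,0,0.06, 0.008,-0.040,0,0,0.06, 0.008,-0.040,0,0,0.06, 0.008,-0.040,0,0,0.06, 0.008,-0.040,0,0,0.06, 0.008,-0.040,0,0,0.06, 0.008,-0.040,0,0,0.06, 0.008,-0.040,0,0,0.06, 0.008,-0.040,0,0,0.06, 0.008,-0.040,0,0,0.06, 0.008,-0.040,0,0,0.06, 0.008,-0.040,0,0,0.06]' 20
cat >> h.py <<'E'
def st():
    o=bot.observe(); M=R.from_rotvec(o['eef_rot']).as_matrix(); p=np.array(o['tcp_pos'])
    print('t',round(o['time_s'],2),'tcp',p.round(4),'yaw',np.degrees(np.arctan2(M[1,0],M[0,0])).round(2),'tilt',np.degrees(np.arccos(-M[2,2])).round(2),'F',np.round(o['wrist_force'],1),'gw',round(o['grip_width']*93,1),'gf',round(o['grip_force'],1),'q6',o['qpos'][5].round(2)); return p,M
def to(*P):
    p,M=st(); print('tool shift mm',(1000*M.T@(np.array(P)-p)).round(1))
E
python3 - <<'E'
from h import *
to(.499,.390,.12)
s=snap('top')
print('can base',ray(s,439.3,179,0).round(3), 'can top c',ray(s,310+545/3.75,140+30/3.75,.17).round(3))
for a in np.arange(1.7,2.05,.05):
    H=np.array([.595,-.0282,.061]); L=.171; print(a,pix(s,H+L*np.array([-np.cos(a)*.9925,-np.cos(a)*.122,np.sin(a)])).round(1))
E
```

```text
time_s: 3.22
tcp_pos: [0.3828, 0.0836, 0.2189]
eef_rot: [-3.131, 0.259, -0.001]
wrist_force: [0.8, -0.9, 0.0]
grip_width: 0.645
grip_force: 0.0
t 3.22 tcp [0.3828 0.0836 0.2189] yaw -9.46 tilt 0.05 F [ 0.8 -0.9  0. ] gw 60.0 gf 0.0 q6 1.83
tool shift mm [  64.2 -321.3   99.1]
can base [ 0.682 -0.243  0.   ] can top c [ 0.705 -0.241  0.17 ]
1.7 [368.3 173.8]
1.75 [367.8 170.4]
1.8 [367.3 167.2]
1.85 [366.8 164.1]
1.9000000000000001 [366.2 161.1]
1.9500000000000002 [365.7 158.2]
2.0 [365.2 155.5]
```

```bash
python3 -m handwheel '[0.0071,-0.0357,0.011,0,0.06, 0.0071,-0.0357,0.011,0,0.06, 0.0071,-0.0357,0.011,0,0.06, 0.0071,-0.0357,0.011,0,0.06, 0.0071,-0.0357,0.011,0,0.06, 0.0071,-0.0357,0.011,0,0.06, 0.0071,-0.0357,0.011,0,0.06, 0.0071,-0.0357,0.011,0,0.06, 0.0071,-0.0357,0.011,0,0.06,0,0,0,0,0.06,0,0,0,0,0.06]'
python3 - <<'E'
from h import *
s=snap('top'); save(s,'t1.png'); t=snap('side'); save(t,'s1.png')
to(.499,.390,.030)
def crop(s,u,v,w_=80,h_=60): return cv2.resize(s['frame'][v-h_:v+h_,u-w_:u+w_],(400,300),interpolation=cv2.INTER_CUBIC)
cv2.imwrite('pics/c1.png',np.hstack([crop(s,200,235,60,45),crop(t,295,170,60,45)])[:,:,::-1])
for n in ('top','side'): print(n,[ (round(d['p'],2),w(s if n=='top' else t,d['xyz']).round(4)) for d in finder.find_in('workpiece',n)[:2]])
E
```

```text
time_s: 4.18
tcp_pos: [0.4981, 0.3884, 0.1183]
eef_rot: [3.13, -0.257, -0.002]
wrist_force: [0.1, -0.2, -0.1]
grip_width: 0.644
grip_force: 0.0
t 4.28 tcp [0.4983 0.3869 0.1198] yaw -9.49 tilt 0.02 F [-0.2  0.4 -0.6] gw 60.0 gf 0.0 q6 2.32
tool shift mm [ 0.2 -3.2 89.8]
top []
side [(0.67, array([0.4932, 0.5084, 0.0231])), (0.6, array([0.4922, 0.3765, 0.0453]))]
```

View pics/c1.png

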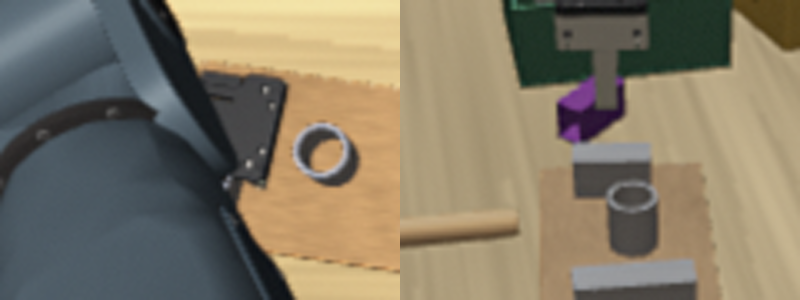

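The right half of this crop is the side view. It shows the workpiece at about (298.6,170.6), with the finger hanging behind and above it. The arm hides the workpiece in the top view.

```bash
python3 - <<'E'
from h import *
t=snap('side')
print(pix(t,[.499,.39,.052]), ray(t,298.6,170.9,.052).round(4))
s=t['frame'];sub=s[155:195,275:320].astype(int);g=sub.sum(2)/3; sat=sub.max(2)-sub.min(2)
m=((sat<25)&(g>125)).astype(np.uint8); n,l,stt,c=cv2.connectedComponentsWithStats(m)
for k in range(1,n):
    if stt[k,4]>10:
        v,u=np.nonzero(l==k); W=np.array([ray(t,a+275,b+155,.052)[:2] for a,b in zip(u,v)])*1000
        print(stt[k],c[k]+[275,155],W.mean(0).round(1),np.round(cv2.minAreaRect(W.astype(np.float32)),1) if 0 else cv2.minAreaRect(W.astype(np.float32)))
to(.499,.39,.03)
E
```

```text
[297.67589154 170.29255509] [0.5012 0.3862 0.052 ]
[ 12  13  23   6 117] [297.91452991 170.05128205] [499.9 391.2] ((499.5111083984375, 388.8560791015625), (27.014686584472656, 66.17868041992188), 78.61170196533203)
t 4.43 tcp [0.4987 0.3868 0.1205] yaw -9.54 tilt 0.05 F [-0.   0.3 -0.2] gw 60.0 gf 0.0 q6 2.32
tool shift mm [-0.3 -3.2 90.5]
```

```bash
python3 -m handwheel '[0,-0.0025,0.03,0,0.06, 0,0,0.03,0,0.06, 0,0,0.02,0,0.06, 0,0,0.0105,0,0.06, 0,0,0,0,0.06, 0,0,0,0,0.0, 0,0,0,0,0.0, 0,0,0,0,0.0, 0,0,0,0,0.0, 0,0,0,0,0.0, 0,0,0,0,0]' 25; python3 -c "
from h import *
st()"
```

```text
time_s: 5.35
tcp_pos: [0.4992, 0.3902, 0.0299]
eef_rot: [-3.13, 0.26, -0.001]
wrist_force: [-1.0, -1.9, 4.1]
grip_width: 0.321
grip_force: 25.0
t 5.35 tcp [0.4992 0.3902 0.0299] yaw -9.48 tilt 0.05 F [-1.  -1.9  4.1] gw 29.8 gf 25.0 q6 2.33
```

```bash
python3 -m handwheel '[0,0,-0.03,-5.5,0, 0,0,-0.03,-5.5,0, 0,0,-0.035,-5.5,0, -0.0033,0.0388,0,0,0, -0.0033,0.0388,0,0,0, -0.0033,0.0388,0,0,0, -0.0033,0.0388,0,0,0, -0.0033,0.0388,0,0,0, -0.0033,0.0388,0,0,0, -0.0033,0.0388,0,0,0, -0.0033,0.0388,0,0,0, -0.0033,0.0388,0,0,0, -0.0033,0.0388,0,0,0, -0.0033,0.0388,0,0,0, 0,0,0,0,0, 0,0,0.02,0,0, 0,0,0.02,0,0, 0,0,0,0,0]'
python3 - <<'E'
from h import *
to(.5157,-.038,.085)
t=snap('side'); save(t,'s2.png'); cv2.imwrite('pics/c2.png',cv2.resize(t['frame'][220:320,270:400],(780,600),interpolation=cv2.INTER_CUBIC)[:,:,::-1])
c,s=np.cos(.122),np.sin(.122)
for p in [(-100,45,15),(-100,-45,15),(100,-45,15),(-91,27,57),(-91,-27,57),(-45,-27,57),(-37,17,27),(37,17,27),(37,-17,27),(-37,-17,27)]:
    print(p,pix(t,[.5157+(p[0]*c-p[1]*s)/1e3,-.038+(p[0]*s+p[1]*c)/1e3,p[2]/1e3]).round(1))
E
```

```text
time_s: 6.85
tcp_pos: [0.513, -0.0377, 0.0812]
eef_rot: [-3.134, -0.191, 0.008]
wrist_force: [-1.2, 0.4, -2.9]
grip_width: 0.318
grip_force: 25.0
t 6.85 tcp [ 0.513  -0.0377  0.0812] yaw 6.99 tilt 0.3 F [-1.2  0.4 -2.9] gw 29.6 gf 25.0 q6 1.28
tool shift mm [ 2.7  0.7 -3.8]
(-100, 45, 15) [288.8 277.8]
(-100, -45, 15) [299.6 305.7]
(100, -45, 15) [381.8 284.4]
(-91, 27, 57) [293.8 269.6]
(-91, -27, 57) [300.6 286.2]
(-45, -27, 57) [320.5 281.3]
(-37, 17, 27) [317.8 276.2]
(37, 17, 27) [347.3 269. ]
(37, -17, 27) [352.6 278.9]
(-37, -17, 27) [322.4 286.4]
```

View pics/c2.png

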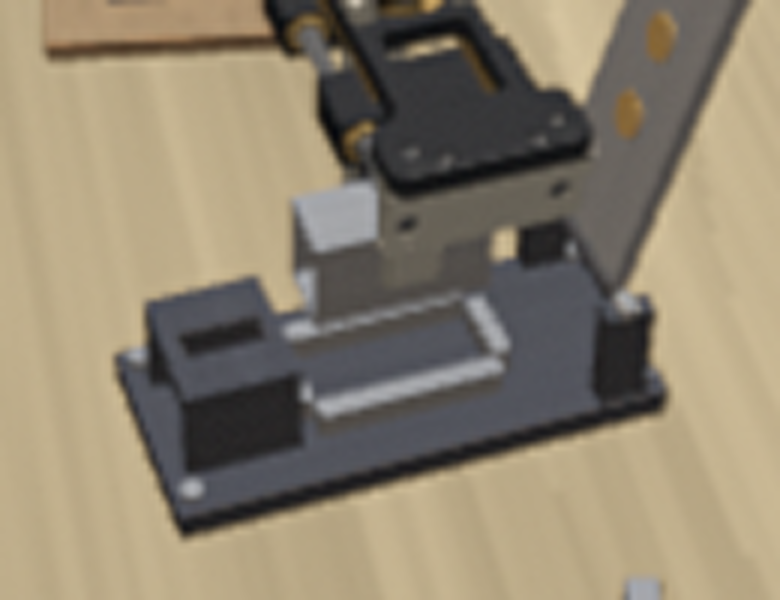

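The side view shows the nest corners where I predicted them, within about 0.5 px, with the tube held above. Next I check where the tube sits along the fingers.

```bash
python3 - <<'E'
from h import *
t=snap('side'); p,M=st()
from scipy.optimize import least_squares
obs={(-35,-15,-22):(322.1,272.9),(-35,-15,18):(321.6,261.2),(-35,15,18):(318.8,252.9),(35,-15,-22):(351.6,266.5)}
# TCP ~ 18 mm above tube bottom => tube centre 2 mm above TCP
x=M[:2,0];y=np.array([-x[1],x[0]])
def f(q):
    return np.array([pix(t,[*(p[:2]+q[0]*x+q[1]*y+(a*x+b*y)/1e3),p[2]+.0021+(c_+2 if c_<0 else c_+2)/1e3+q[2]])-o for (a,b,c_),o in obs.items()])
r=least_squares(lambda q:f(q).ravel(),[0,0,0]); print(r.x.round(4)); print(f([0,0,0]).round(2).tolist())
to(.5157,-.0384,.0335)
E
```

```text
t 6.95 tcp [ 0.5147 -0.0376  0.0841] yaw 7.03 tilt 0.08 F [-0.2  0.4 -2.4] gw 29.6 gf 25.0 q6 1.28
[ 0.0048  0.0151 -0.0162]
[[0.45, 0.7], [0.98, -0.45], [-0.57, -1.08], [0.13, -0.03]]
t 6.95 tcp [ 0.5147 -0.0376  0.0841] yaw 7.03 tilt 0.08 F [-0.2  0.4 -2.4] gw 29.6 gf 25.0 q6 1.28
tool shift mm [ 1.   0.9 50.6]
```

```bash
python3 -m handwheel '[0.001,0.0009,0.01,0,0, 0,0,0.012,0,0, 0,0,0.009,0,0, 0,0,0.006,0,0, 0,0,0.005,0,0, 0,0,0.004,0,0, 0,0,0,0,0, 0,0,0,0,0]'; python3 -c "
from h import *
to(.5157,-.0384,.033)"
```

```text
time_s: 7.62
tcp_pos: [0.5162, -0.0387, 0.0382]
eef_rot: [3.136, 0.192, 0.0]
wrist_force: [1.0, 0.4, -2.4]
grip_width: 0.319
grip_force: 25.0
t 7.62 tcp [ 0.5162 -0.0387  0.0382] yaw 7.02 tilt 0.01 F [ 1.   0.4 -2.4] gw 29.7 gf 25.0 q6 1.28
tool shift mm [-0.5 -0.3  5.2]
```

No contact force with the tube's bottom about 7 mm below the rail tops, so it has entered the nest.

```bash
python3 -m handwheel '[0,0,0.002,0,0, 0,0,0.002,0,0, 0,0,0.0012,0,0, 0,0,0,0,0, 0,0,0,0,0]'; python3 -c "
from h import *
to(.5157,-.0384,.033)"
```

```text
time_s: 8.03
tcp_pos: [0.5178, -0.0386, 0.0354]
eef_rot: [3.135, 0.192, 0.006]
wrist_force: [-6.5, 2.9, 27.8]
grip_width: 0.324
grip_force: 25.0
t 8.03 tcp [ 0.5178 -0.0386  0.0354] yaw 7.02 tilt 0.22 F [-6.5  2.9 27.8] gw 30.1 gf 25.0 q6 1.28
tool shift mm [-2.1 -0.5  2.4]
```

```bash
python3 -m handwheel '[0,0,-0.0015,0,0, 0,0,0,0,0.045, 0,0,0,0,0.045, 0,0,0,0,0.045,0,0,0,0,0.045,0,0,-0.03,0,0.045,0,0,-0.03,0,0.045,0,0,-0.03,0,0.045,0,0,-0.03,0,0.045,0,0,0,0,0.045,0,0,0,0,0.045]'; python3 - <<'E'
from h import *
st(); t=snap('side')
cv2.imwrite('pics/c3.png',cv2.resize(t['frame'][240:310,290:385],(780,575),interpolation=cv2.INTER_CUBIC)[:,:,::-1])
E
```

```text
time_s: 8.95
tcp_pos: [0.5168, -0.0388, 0.1555]
eef_rot: [3.135, 0.192, 0.004]
wrist_force: [-0.1, 0.8, -0.3]
grip_width: 0.479
grip_force: 0.0
t 8.95 tcp [ 0.5168 -0.0388  0.1555] yaw 7.01 tilt 0.16 F [-0.1  0.8 -0.3] gw 44.6 gf 0.0 q6 1.28
```

View pics/c3.png

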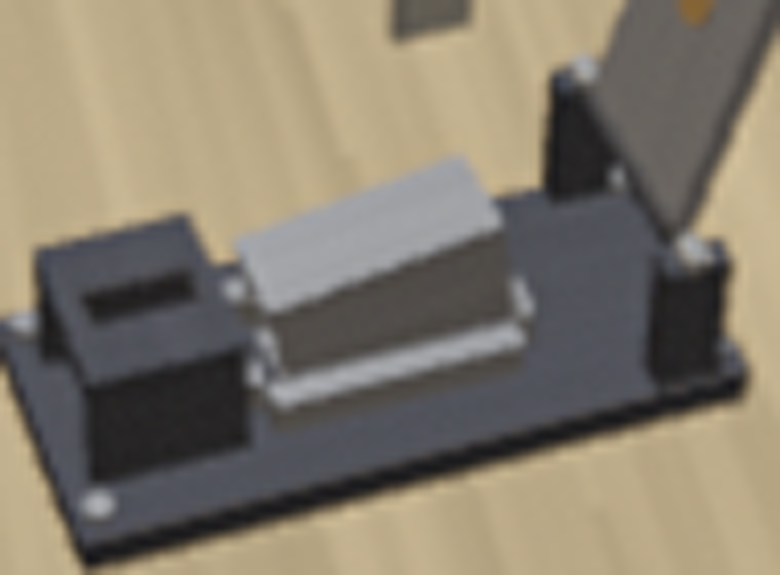

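The tube is pitched up. Its +x end (crop 490,200) rests about 12 mm high on the +x end stop, so it has to go a few mm towards -x. I'll fit its pose.

```bash
python3 - <<'E'
from h import *
from scipy.optimize import least_squares
t=snap('side'); c,s=np.cos(.122),np.sin(.122)
def J(p): p=np.array(p)/1e3; return np.array([.5157+p[0]*c-p[1]*s,-.0383+p[0]*s+p[1]*c,p[2]])
k=lambda u,v:np.array([290+(u+.5)/8.21-.5,240+(v+.5)/8.21-.5])
ob={(-35,-15,20):k(272,312),(-35,15,20):k(237,240),(35,-15,20):k(503,222),(35,15,20):k(462,158)}
def f(q): 
    cp,sp=np.cos(q[3]),np.sin(q[3]); 
    return np.concatenate([pix(t,J([q[0]+a*cp-d*sp,q[1]+b,q[2]+a*sp+d*cp]))-o for (a,b,d),o in ob.items()])
r=least_squares(f,[0,0,40,.1]); q=r.x; print(q.round(3),f(q).round(2))
cp,sp=np.cos(q[3]),np.sin(q[3])
print('bottom ends x,z',[(q[0]+a*cp+20*sp,q[2]+a*sp-20*cp) for a in(-35,35)])
# jig reference points to check frame
for p in [(-91,-27,57),(-45,-27,57),(-91,27,57),(-37-8,-17-8,27),(100,-45,15),(-100,-45,15)]:
    u=pix(t,J(p)); print(p,((u-[290,240]+.5)*8.21-.5).round(0))
E
```

```text
[ 8.44  18.774 20.063  0.179] [-0.07 -0.02  0.11  0.01 -0.22  0.34  0.18 -0.33]
bottom ends x,z [(np.float64(-22.42972330379621), np.float64(-5.861942173148378)), (np.float64(46.44678513142381), np.float64(6.629118060997698))]
(-91, -27, 57) [ 91. 384.]
(-45, -27, 57) [254. 343.]
(-91, 27, 57) [ 35. 247.]
(-45, -25, 27) [252. 413.]
(100, -45, 15) [758. 369.]
(-100, -45, 15) [ 83. 544.]
```

```bash
python3 - <<'E'
from h import *
from scipy.optimize import least_squares
t=snap('side')
k=lambda u,v:np.array([290+(u+.5)/8.21-.5,240+(v+.5)/8.21-.5])
def J(p,g): p=np.array(p)/1e3;c,s=np.cos(g[2]),np.sin(g[2]); return np.array([g[0]+p[0]*c-p[1]*s,g[1]+p[0]*s+p[1]*c,p[2]])
ob={(-91,-27,57):k(90,385),(-91,27,57):k(37,250),(-45,27,57):k(187,217),(-45,-27,57):k(248,350),(-100,-45,15):k(86,548),(100,-45,15):k(747,378)}
f=lambda g:np.concatenate([pix(t,J(p,g))-o for p,o in ob.items()])
r=least_squares(f,[.5157,-.038,.122]); g=r.x; print(g.round(4),f(g).round(1))
ot={(-35,-15,20):k(272,312),(-35,15,20):k(237,240),(35,-15,20):k(503,222),(35,15,20):k(462,158)}
for y in (-2,0,2):
  def h(q):
    cp,sp=np.cos(q[2]),np.sin(q[2]); 
    return np.concatenate([pix(t,J([q[0]+a*cp-d*sp,y+b,q[1]+a*sp+d*cp],g))-o for (a,b,d),o in ot.items()])
  q=least_squares(h,[0,40,.1]).x; cp,sp=np.cos(q[2]),np.sin(q[2])
  print(y,q.round(3),'bottom',[(round(q[0]+a*cp+20*sp,1),round(q[1]+a*sp-20*cp,1)) for a in(-35,35)],h(q).round(1))
E
```

```text
[ 0.5145 -0.04    0.12  ] [-0.3  0.4 -0.6  0.2  0.4 -0.3  0.4 -0.2 -0.8  0.1  1.1 -0.5]
-2 [ 1.212 44.012  0.175] bottom [(np.float64(-29.8), np.float64(18.2)), (np.float64(39.2), np.float64(30.4))] [-0.5  0.2 -0.4 -0.   0.3  0.4  0.6 -0.6]
0 [ 1.98  41.872  0.176] bottom [(np.float64(-29.0), np.float64(16.1)), (np.float64(39.9), np.float64(28.3))] [-0.4  0.2 -0.3 -0.   0.3  0.4  0.6 -0.5]
2 [ 2.748 39.732  0.176] bottom [(np.float64(-28.2), np.float64(13.9)), (np.float64(40.7), np.float64(26.2))] [-0.4  0.2 -0.3 -0.   0.2  0.4  0.5 -0.5]
```

The two jig estimates, top and side, average to (0.515,-0.039). The tube's +x end overhangs the stop by about 3 mm. I'll nudge that end face towards -x with the closed fingers, just above the end stop, so the end drops in.

```bash
python3 -m handwheel '[0.025,0,0,0,0, 0.025,0,0,0,0, 0,0,0,0,0, 0,0,0.03,0,0, 0,0,0.03,0,0, 0,0,0.03,0,0, 0,0,0.02,0,0, 0,0,0.0095,0,0, 0,0,0,0,0, 0,0,0,0,0]'; python3 -c "
from h import *
to(.5670,-.0325,.036)"
```

```text
time_s: 9.93
tcp_pos: [0.5656, -0.0326, 0.0349]
eef_rot: [-3.136, -0.192, 0.001]
wrist_force: [-0.6, 0.4, 1.1]
grip_width: 0.008
grip_force: 0.0
t 9.93 tcp [ 0.5656 -0.0326  0.0349] yaw 7.01 tilt 0.05 F [-0.6  0.4  1.1] gw 0.7 gf 0.0 q6 1.31
tool shift mm [ 1.4  0.1 -1.1]
```

Now push 9 mm in small steps and watch the force.

```bash
python3 -m handwheel '[-0.002,0,0,0,0, -0.002,0,0,0,0, -0.001,0,0,0,0, -0.001,0,0,0,0, -0.001,0,0,0,0, 0,0,0,0,0]'; python3 -m handwheel '[-0.001,0,0,0,0, -0.001,0,0,0,0, 0,0,0,0,0]'
```

```text
time_s: 10.43
tcp_pos: [0.5591, -0.0335, 0.0354]
eef_rot: [3.136, 0.192, 0.002]
wrist_force: [0.9, 0.7, 0.7]
grip_width: 0.004
grip_force: 0.5
time_s: 10.68
tcp_pos: [0.5566, -0.0337, 0.0349]
eef_rot: [-3.136, -0.192, 0.0]
wrist_force: [0.8, -0.1, 0.4]
grip_width: 0.007
grip_force: 0.1
```

```bash
cat >> h.py <<'E'
def tube(s,z=.055,box=(300,360,235,300),lo=130):
    x0,x1,y0,y1=box; im=s['frame'][y0:y1,x0:x1].astype(int); sat=im.max(2)-im.min(2); m=((im.mean(2)>lo)&(sat<28)).astype(np.uint8)
    n,l,stt,c=cv2.connectedComponentsWithStats(m)
    for k in range(1,n):
        if stt[k,4]<40: continue
        v,u=np.nonzero(l==k); W=np.array([ray(s,a+x0,b+y0,z)[:2] for a,b in zip(u,v)])*1000
        print(s['n'],stt[k,4],(c[k]+[x0,y0]).round(1),'mean',W.mean(0).round(1),'rect',[np.round(e,1) for e in cv2.minAreaRect(W.astype(np.float32))])
E
python3 -m handwheel '[-0.001,0,0,0,0, 0,0,0,0,0, 0.004,0,0,0,0, 0,0,-0.03,0,0, 0,0,-0.03,0,0, 0,0,-0.03,0,0, 0,0,-0.03,0,0, 0,0,0,0,0]'
python3 - <<'E'
from h import *
t=snap('side'); tube(t); tube(t,lo=150)
cv2.imwrite('pics/c4.png',cv2.resize(t['frame'][240:310,290:385],(780,575),interpolation=cv2.INTER_CUBIC)[:,:,::-1])
E
```

```text
time_s: 11.35
tcp_pos: [0.562, -0.0336, 0.1602]
eef_rot: [3.134, 0.192, 0.011]
wrist_force: [-0.6, 0.8, 0.8]
grip_width: 0.007
grip_force: 0.0
side 288 [334.  269.5] mean [512.4 -38.5] rect [array([512.5, -38.4]), array([71. , 29.8]), np.float64(6.6)]
side 81 [337.5 283.9] mean [510.1 -84. ] rect [array([510.7, -83.8]), array([70.2,  7.1]), np.float64(6.8)]
side 271 [334.  269.2] mean [512.7 -37.9] rect [array([513.1, -37.7]), array([70. , 28.7]), np.float64(7.3)]
side 59 [337.7 283.9] mean [510.6 -84.2] rect [array([510.7, -84.2]), array([68.2,  5. ]), np.float64(6.9)]
```

View pics/c4.png

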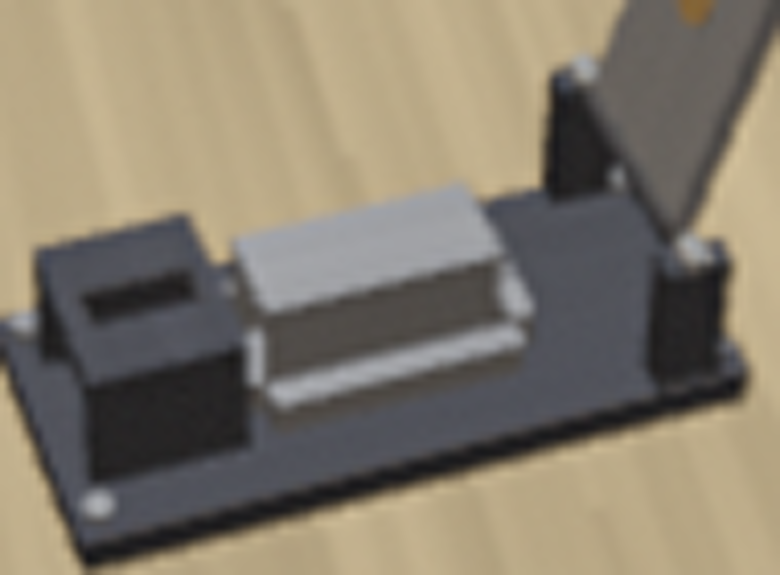

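The tube now lies level inside the rails, touching neither stop top (rect 71×30, yaw 6.6°), so step 1 is met. Next I go over the leaf's tip and get behind it.

```bash
python3 -m handwheel '[0,0,-0.036,0,0, 0,0,-0.036,0,0, 0,0,-0.036,0,0, 0,0,0,0,0, 0.036,0,0,0,0, 0.036,0,0,0,0, 0.036,0,0,0,0, 0,0,0,0,0, 0,0,0,0,0]'; python3 -c "
from h import *
to(.6695,-.0199,.186)"
```

```text
time_s: 12.15
tcp_pos: [0.6672, -0.0199, 0.2599]
eef_rot: [-3.135, -0.193, 0.006]
wrist_force: [0.2, -0.3, 0.3]
grip_width: 0.003
grip_force: 0.0
t 12.15 tcp [ 0.6672 -0.0199  0.2599] yaw 7.04 tilt 0.24 F [ 0.2 -0.3  0.3] gw 0.3 gf 0.0 q6 1.35
tool shift mm [ 2.6  0.3 73.8]
```

```bash
python3 -m handwheel '[0.0026,0,0.03,0,0, 0,0,0.03,0,0, 0,0,0.014,0,0, 0,0,0,0,0, -0.013,0,0,0,0, -0.013,0,0,0,0, -0.013,0,0,0,0, -0.013,0,0,0,0, -0.013,0,0,0,0]'; python3 -m handwheel '[-0.016,0,0.0015,0,0, -0.016,0,0.0015,0,0, -0.015,0,0.006,0,0, -0.015,0,0.006,0,0, -0.0133,0,0.0095,0,0, -0.0133,0,0.0095,0,0, 0,0,0,0,0]'; python3 - <<'E'
from h import *
p,M=st(); d=p[:2]-[.5147,-.0388]; print('jig x',d@[.9927,.1205]*1e3, 'y',d@[-.1205,.9927]*1e3)
t=snap('side'); print([(round(a['p'],2),w(t,a['xyz']).round(3)) for a in finder.find_in('leaf',"side")])
cv2.imwrite('pics/c5.png',t['frame'][140:340,240:460][:,:,::-1])
E
```

```text
time_s: 12.9
tcp_pos: [0.6049, -0.028, 0.1908]
eef_rot: [3.135, 0.192, 0.005]
wrist_force: [3.3, 0.4, 2.7]
grip_width: 0.005
grip_force: 1.6
time_s: 13.48
tcp_pos: [0.5146, -0.0387, 0.1547]
eef_rot: [-3.135, -0.192, 0.003]
wrist_force: [-0.4, -0.3, -0.4]
grip_width: 0.005
grip_force: 0.0
t 13.48 tcp [ 0.5146 -0.0387  0.1547] yaw 6.99 tilt 0.1 F [-0.4 -0.3 -0.4] gw 0.5 gf 0.0 q6 1.28
jig x -0.06719235220288544 y 0.1178166898313407
[(0.98, array([ 0.53 , -0.048,  0.13 ])), (0.48, array([ 0.524, -0.355,  0.052]))]
```

View pics/c5.png

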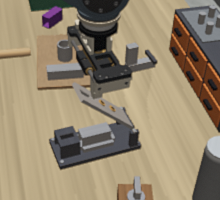

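The leaf is now coming over at about 40° ahead of the finger. I continue the arc down.

```bash
python3 -m handwheel '[-0.0085,0,0.0135,0,0, -0.010,0,0.0135,0,0, -0.0067,0,0.015,0,0, -0.0067,0,0.015,0,0, -0.0025,0,0.0125,0,0, -0.0025,0,0.0125,0,0, 0,0,0,0,0]'; python3 -m handwheel '[0,0,0.003,0,0, 0,0,0.002,0,0, 0,0,0,0,0]'
```

```text
time_s: 14.17
tcp_pos: [0.4802, -0.043, 0.072]
eef_rot: [-3.135, -0.192, 0.003]
wrist_force: [-0.7, -0.2, -0.3]
grip_width: 0.008
grip_force: 0.0
time_s: 14.42
tcp_pos: [0.4813, -0.0431, 0.0685]
eef_rot: [3.135, 0.192, 0.002]
wrist_force: [-0.0, -0.3, 0.4]
grip_width: 0.004
grip_force: 0.0
```

```bash
python3 -m handwheel '[0,0,0.002,0,0, 0,0,0.002,0,0, 0,0,0,0,0, 0,0,0,0,0]'; python3 -m handwheel '[0,0,0.0015,0,0, 0,0,0,0,0, 0,0,0,0,0]'
```

```text
time_s: 14.75
tcp_pos: [0.4812, -0.0432, 0.0652]
eef_rot: [3.135, 0.192, 0.003]
wrist_force: [-4.8, 0.4, 15.4]
grip_width: 0.004
grip_force: 7.9
time_s: 15.0
tcp_pos: [0.4813, -0.0432, 0.0649]
eef_rot: [3.135, 0.192, 0.003]
wrist_force: [-11.5, 1.9, 37.3]
grip_width: 0.006
grip_force: 18.9
```

```bash
python3 -m handwheel '[0,0,-0.02,0,0, 0,0,-0.02,-6.8,0, 0,0,-0.02,-6.8,0, 0,0,-0.02,-6.8,0, 0,0,-0.02,-6.8,0, 0,0,-0.01,-6.8,0, 0,0,-0.01,-6.8,0.04, 0,0,0,-6.8,0.04, 0,0,0,-6.8,0.04, 0,0,0,-6.8,0.04, 0,0,0,-6.8,0.04, -0.0342,-0.0135,0,0,0.04, -0.0342,-0.0135,0,0,0.04, -0.0342,-0.0135,0,0,0.04, -0.0342,-0.0135,0,0,0.04, -0.0342,-0.0135,0,0,0.04, -0.0342,-0.0135,0,0,0.04,0,0,0,0,0.04]'
python3 - <<'E'
from h import *
st()
s=snap('top'); t=snap('side'); save(s,'t5.png'); save(t,'s5.png')
def seg(s,box,z,lo,hi=256,smax=28,amin=40):
    x0,x1,y0,y1=box; im=s['frame'][y0:y1,x0:x1].astype(int); sat=im.max(2)-im.min(2); m=((im.mean(2)>lo)&(im.mean(2)<hi)&(sat<smax)).astype(np.uint8)
    n,l,stt,c=cv2.connectedComponentsWithStats(m)
    for k in range(1,n):
        if stt[k,4]<amin: continue
        v,u=np.nonzero(l==k); W=np.array([ray(s,a+x0,b+y0,z)[:2] for a,b in zip(u,v)])*1000
        print(s['n'],stt[k,4],(c[k]+[x0,y0]).round(1),'mean',W.mean(0).round(1),'rect',[np.round(e,1) for e in cv2.minAreaRect(W.astype(np.float32))])
print('leaf');seg(s,(335,405,185,290),.065,110,smax=40,amin=150);seg(t,(280,400,235,310),.065,110,smax=40,amin=150)
print('bolt');seg(s,(425,460,205,235),.086,110,smax=60);seg(t,(360,400,310,345),.086,130,smax=40,amin=15)
a=cv2.resize(s['frame'][190:280,335:415],(533,600),interpolation=cv2.INTER_CUBIC); b=cv2.resize(t['frame'][310:345,360:400],(267,234)); 
c=cv2.resize(t['frame'][240:310,285:390],(267,178),interpolation=cv2.INTER_CUBIC)
o=np.zeros((600,800,3),np.uint8); o[:,:533]=a; o[:234,533:]=b; o[240:418,533:]=c
cv2.imwrite('pics/c6.png',o[:,:,::-1])
E
```

```text
time_s: 16.5
tcp_pos: [0.3466, -0.224, 0.1827]
eef_rot: [2.495, 1.907, -0.001]
wrist_force: [-0.5, 1.2, 0.2]
grip_width: 0.43
grip_force: 0.0
t 16.5 tcp [ 0.3466 -0.224   0.1827] yaw 74.78 tilt 0.07 F [-0.5  1.2  0.2] gw 40.0 gf 0.0 q6 -0.42
leaf
top 1390 [367.9 235.1] mean [507.2 -38.9] rect [array([502.8, -39.8]), array([176.6,  63.3]), np.float64(7.9)]
side 959 [343.7 264.8] mean [535.5 -37.8] rect [array([533.1, -29.6]), array([145.9,  88.4]), np.float64(1.3)]
bolt
top 80 [443.9 216.9] mean [ 553.5 -230.4] rect [array([ 553.9, -230.6]), array([42. , 12.8]), np.float64(76.4)]
top 70 [439.4 223.4] mean [ 536.3 -218.6] rect [array([ 535.4, -218. ]), array([34. , 16.8]), np.float64(78.0)]
side 238 [376.  331.4] mean [ 547.2 -247.6] rect [array([ 547.6, -242.2]), array([65.1, 32.5]), np.float64(74.1)]
```

View pics/c6.png

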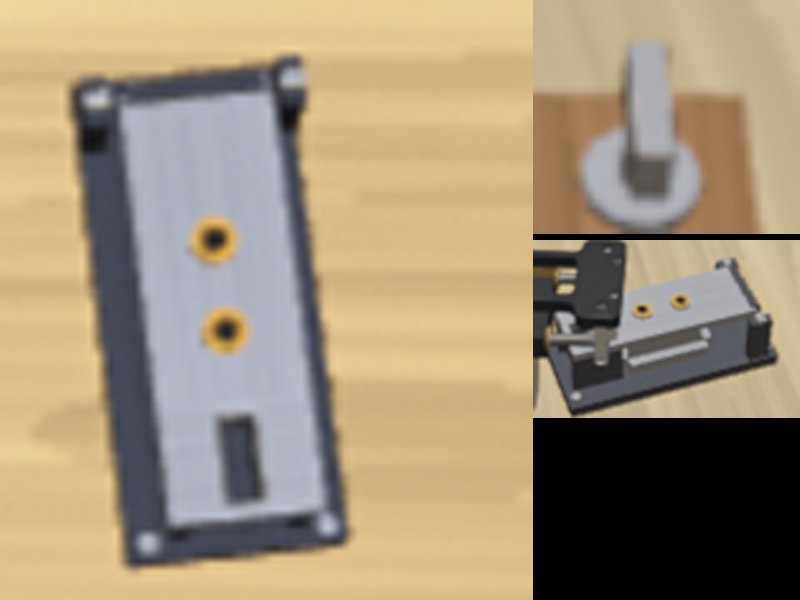

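The leaf is closed flat. The bushes are at crop (214,240) and (226,331), and the leaf slot at (240,460). The wing top is at about (650,99) in the side inset.

```bash
cat >> h.py <<'E'
def seg(s,box,z,f,amin=10):
    x0,x1,y0,y1=box; m=f(s['frame'][y0:y1,x0:x1].astype(int)).astype(np.uint8)
    n,l,stt,c=cv2.connectedComponentsWithStats(m)
    for k in range(1,n):
        if stt[k,4]<amin: continue
        v,u=np.nonzero(l==k); W=np.array([ray(s,a+x0,b+y0,z)[:2] for a,b in zip(u,v)])*1000
        print(s['n'],stt[k,4],(c[k]+[x0,y0]).round(1),'mean',W.mean(0).round(1),'rect',[np.round(e,1) for e in cv2.minAreaRect(W.astype(np.float32))])
E
python3 - <<'E'
from h import *
s=snap('top');t=snap('side'); st()
br=lambda i:(i[...,0]-i[...,2]>70)
seg(s,(360,377,220,246),.068,br); seg(t,(325,350,252,275),.068,br)
print('slot',end=' ');seg(s,(366,376,250,267),.065,lambda i:i.mean(2)<110)
print('wing side',ray(t,377.5-.4,324.8-.4,.086).round(4))
seg(t,(365,390,312,335),.086,lambda i:(i.mean(2)>150)&(i.max(2)-i.min(2)<30))
seg(t,(350,405,312,350),.048,lambda i:(i.mean(2)>150)&(i.max(2)-i.min(2)<30))
E
```

```text
t 16.7 tcp [ 0.3496 -0.2199  0.1825] yaw 75.03 tilt 0.01 F [ 0.6  0.5 -0.6] gw 39.4 gf 0.0 q6 -0.41
top 26 [366.5 225.7] mean [531.1 -35. ] rect [array([531.6, -35.1]), array([13.3, 12.9]), np.float64(0.3)]
top 28 [368.5 239.3] mean [495.4 -40.3] rect [array([496.1, -40.4]), array([15.8, 12.9]), np.float64(0.2)]
side 18 [342.2 263.9] mean [531.6 -37.7] rect [array([531.2, -37.8]), array([13. , 13.8]), np.float64(78.3)]
side 19 [327.6 267.3] mean [496.6 -41.3] rect [array([496.6, -40.5]), array([12.8, 11.3]), np.float64(78.0)]
slot top 67 [370.7 258.3] mean [446.6 -46.5] rect [array([447. , -46.4]), array([31.3, 13.7]), np.float64(7.1)]
wing side [ 0.554  -0.2322  0.086 ]
side 103 [377.8 324.9] mean [ 555.1 -233.5] rect [array([ 554.8, -233.8]), array([45. , 14.6]), np.float64(85.5)]
side 26 [370.4 332. ] mean [ 536.1 -247. ] rect [array([ 536.5, -246.7]), array([15.2,  8.6]), np.float64(52.5)]
side 212 [376.1 331.2] mean [ 558.8 -220. ] rect [array([ 558.1, -213.8]), array([65.3, 34.5]), np.float64(78.1)]
side 55 [378.9 347.6] mean [ 552.7 -259.4] rect [array([ 552.9, -258.1]), array([ 9.4, 27.7]), np.float64(78.1)]
```

```bash
python3 -m handwheel '[0.007,0.0334,0.0105,0,0.04, 0.007,0.0334,0.0105,0,0.04, 0.007,0.0334,0.0105,0,0.04, 0.007,0.0334,0.0105,0,0.04, 0.007,0.0334,0.0105,0,0.04, 0.007,0.0334,0.0105,0,0.04, 0,0,0,0,0.04, 0,0,0,0,0.04, 0,0,0,0,0.04]'; python3 -c "
from h import *
to(.554,-.2315,.064)"
```

```text
time_s: 17.45
tcp_pos: [0.5536, -0.2302, 0.1192]
eef_rot: [-2.49, -1.915, 0.001]
wrist_force: [-0.4, -0.1, 0.6]
grip_width: 0.431
grip_force: 0.0
t 17.45 tcp [ 0.5536 -0.2302  0.1192] yaw 75.12 tilt 0.06 F [-0.4 -0.1  0.6] gw 40.1 gf 0.0 q6 -0.21
tool shift mm [-1.2  0.8 55.2]
```

```bash
python3 -m handwheel '[-0.001,0.0005,0.02,0,0.04, 0,0,0.02,0,0.04, 0,0,0.015,0,0.04, 0,0,0,0,0.04, 0,0,0,0,0.04, 0,0,0,0,0, 0,0,0,0,0, 0,0,0,0,0, 0,0,0,0,0, 0,0,0,0,0]' 35; python3 -m handwheel '[0,0,-0.01,0,0, 0,0,-0.02,0,0, 0,0,-0.03,0,0, 0,0,-0.02,0,0, 0,0,0,0,0, 0,0,0,0,0]'; python3 -c "
from h import *
to(.4465,-.0471,.14)"
```

```text
time_s: 18.28
tcp_pos: [0.554, -0.2328, 0.0649]
eef_rot: [2.492, 1.912, 0.0]
wrist_force: [-0.3, -0.2, 5.6]
grip_width: 0.127
grip_force: 35.0
time_s: 18.78
tcp_pos: [0.5542, -0.2328, 0.1456]
eef_rot: [2.491, 1.912, 0.001]
wrist_force: [0.0, -0.8, -2.2]
grip_width: 0.124
grip_force: 35.0
t 18.78 tcp [ 0.5542 -0.2328  0.1456] yaw 75.02 tilt 0.12 F [ 0.  -0.8 -2.2] gw 11.6 gf 35.0 q6 -0.21
tool shift mm [ 151.6 -152.1    5.2]
```

```bash
python3 -m handwheel '[0.0253,-0.0253,0,0,0, 0.0253,-0.0253,0,0,0, 0.0253,-0.0253,0,0,0, 0.0253,-0.0253,0,0,0, 0.0253,-0.0253,0,0,0, 0.0253,-0.0253,0,0,0, 0,0,0,6.8,0, 0,0,0,6.8,0, 0,0,0,6.8,0, 0,0,0,6.8,0, 0,0,0,6.8,0, 0,0,0,6.8,0, 0,0,0,6.8,0, 0,0,0,6.8,0, 0,0,0,6.8,0, 0,0,0,6.8,0, 0,0,0,0,0, 0,0,0,0,0]'; python3 - <<'E'
from h import *
p,M=st()
s=snap('top');t=snap('side'); 
# does the held bolt sit where predicted? side: project head foot & flange
F=p-[0,0,.0229]; x=M[:,0]
for P,n in [(F-[0,0,.0295]+.0135*x,'foot+x'),(F-[0,0,.0295]-.0135*x,'foot-x'),(F+.018*x,'fl+x'),(F-.018*x,'fl-x')]: print(n,pix(t,P).round(1))
g=t['frame'][235:295,285:345].astype(int); sat=g.max(2)-g.min(2)
save(t,'s7.png')
u0=int(round(pix(t,F)[0]))
for v in range(int(pix(t,F)[1])-3,int(pix(t,F)[1])+22): print(v,''.join('%4d'%a for a in t['frame'][v,u0-14:u0+15].mean(1)))
to(.4465,-.0471,.10)
E
```

```text
time_s: 20.28
tcp_pos: [0.4459, -0.0467, 0.1436]
eef_rot: [-3.135, -0.198, 0.003]
wrist_force: [-0.1, -0.0, -0.7]
grip_width: 0.125
grip_force: 35.0
t 20.28 tcp [ 0.4459 -0.0467  0.1436] yaw 7.23 tilt 0.1 F [-0.1 -0.  -0.7] gw 11.6 gf 35.0 q6 1.24
foot+x [311.5 263.4]
foot-x [299.8 266.2]
fl+x [313.3 253.2]
fl-x [297.3 256.9]
252  162 163 162 162 163 163 165 165 166 166 167 163 131  77  73  72  68  79 127 167 166 165 167 169 162 163 165 163 161
253  162 163 162 162 163 163 165 165 165 166 165 161 139  91  74  72  69  88 136 165 165 165 165 160 157 162 164 164 162
254  162 162 162 163 162 163 161 155 160 165 165 165 158 132 107 105 109 131 156 165 165 166 159 141 147 162 165 164 162
255  162 162 162 162 163 163 155 138 144 163 165 165 166 163 155 154 158 167 168 167 166 163 143 118 151 163 164 165 163
256  163 162 162 162 163 164 164 149 124 150 163 166 165 166 167 167 168 168 168 167 163 144 116 130 162 163 163 165 164
257  164 162 162 163 162 163 164 157 123 107 141 156 162 165 168 169 168 166 160 156 138 106 116 154 164 163 163 165 165
258  164 162 162 162 163 162 165 165 154 115  
[... 1683 characters left out ...]
2 151 143 130 108 104  91  78  75  76  74  72  69  67  62  81 131 166 168 167 165 164
273  169 171 153  69  80 142 167 152 108  80  74  72  76  75  72  69  70  67  61  48  48  46  65 116 159 167 165 162 162
274  168 172 157  79  71 135 170 159 115  72  69  69  69  65  59  48  47  42  44  57  83 105 116 133 154 165 167 165 164
275  168 172 160  94  47 111 164 168 141  80  54  46  45  40  42  57  75  97 113 124 144 164 167 165 163 164 166 166 163
276  168 172 160  91  35  78 140 171 156  89  44  56  74  97 113 124 139 158 168 167 167 169 167 164 163 163 164 166 165
t 20.38 tcp [ 0.4461 -0.0467  0.144 ] yaw 7.23 tilt 0.06 F [-0.8 -0.4 -1.5] gw 11.9 gf 35.0 q6 1.24
tool shift mm [ 0.4  0.4 44. ]
```

```bash
python3 - <<'E'
from h import *
t=snap('side'); c,s=np.cos(.122),np.sin(.122)
im=t['frame'].mean(2)
for a,b in [(-17,7.5),(17,7.5),(17,-7.5),(-17,-7.5),(0,0)]:
    print((a,b),pix(t,[.4465+(a*c-b*s)/1e3,-.0471+(a*s+b*c)/1e3,.065]).round(1))
for v in range(266,284): print(v,''.join('%4d'%a for a in im[v,293:322]))
E
```

```text
(-17, 7.5) [298.  272.7]
(17, 7.5) [312.4 269.2]
(17, -7.5) [314.5 273.8]
(-17, -7.5) [299.9 277.3]
(0, 0) [306.2 273.2]
266  164 163 165 164 162 161 161 163 158 145 134 143 163 164 165 167 165 163 162 162 166 165 165 165 165 165 165 166 166
267  160 163 164 163 163 161 161 162 164 163 163 164 165 163 164 165 164 162 162 162 164 166 166 165 167 166 167 166 165
268  148 156 164 165 164 161 160 162 163 165 164 164 164 163 163 166 166 164 163 161 163 166 166 166 165 165 164 164 164
269  141 132 164 165 165 163 161 162 163 163 165 165 165 165 163 164 164 155 150 145 154 165 167 166 165 165 165 166 165
270  148 114 158 166 165 164 163 162 164 165 165 165 161 154 151 146 135 112 105 101 129 162 167 167 167 167 166 166 166
271  152  93 133 166 166 165 164 162 160 155 153 146 131 110 105  91  79  75  75  72 110 157 168 168 166 166 165 166 166
272  151  74 106 161 167 163 151 143 130 108 104  92  78  75  77  73  73  68  68  60  81 132 165 168 167 165 163 163 162
273  154  70  80 142 167 152 107  79  76  73  74  74  72  71  70  68  62  49  48  47  64 114 159 167 166 163 162 163 162
274  156  7
[... 498 characters left out ...]
145 170 166 168 168 165 166 168 167 166 165 165 164 163 165 165 165 164 164 164 165 168 169 168
279  149  93  36  31  72 138 170 169 168 167 163 162 164 165 164 164 164 163 163 164 166 166 165 166 166 166 167 163 157
280  111  75  34  28  46 113 163 168 166 165 164 162 163 165 164 164 164 166 165 165 166 169 166 161 158 155 149 132 111
281   79  61  33  32  36  81 140 170 168 167 165 162 163 165 166 166 166 167 166 160 157 156 149 130 114  95  79  76  75
282   82  66  36  31  30  50 115 163 169 167 167 166 163 167 166 163 157 156 148 130 112  95  84  79  75  69  69  93 112
283   85  75  46  43  41  41  82 143 171 170 168 162 157 154 149 132 113  96  84  79  75  70  68  67  65  53  65 124 156
```

Slot and lock agree. The bolt sits about 1.3 mm ahead of the TCP, so I correct by -0.8 mm and descend.

```bash
python3 -m handwheel '[-0.0008,0.0004,0.012,0,0, 0,0,0.01,0,0, 0,0,0.005,0,0, 0,0,0.004,0,0, 0,0,0.004,0,0, 0,0,0,0,0]'; python3 -m handwheel '[0,0,0.003,0,0, 0,0,0.003,0,0, 0,0,0.003,0,0,0,0,0,0,0]'
```

```text
time_s: 20.93
tcp_pos: [0.4455, -0.0472, 0.1088]
eef_rot: [-3.135, -0.193, 0.001]
wrist_force: [-0.5, -0.1, -0.9]
grip_width: 0.127
grip_force: 35.0
time_s: 21.27
tcp_pos: [0.4455, -0.0473, 0.1]
eef_rot: [-3.136, -0.192, 0.001]
wrist_force: [-0.9, -0.6, -1.3]
grip_width: 0.129
grip_force: 35.0
```

The head is through both slots with no force. I lower it to seat the flange.

```bash
python3 -m handwheel '[0,0,0.004,0,0, 0,0,0.004,0,0, 0,0,0.002,0,0, 0,0,0.0015,0,0, 0,0,0,0,0, 0,0,0,0,0]'; python3 -c "
from h import *
st()"
```

```text
time_s: 21.77
tcp_pos: [0.4457, -0.0473, 0.0889]
eef_rot: [-3.136, -0.192, 0.0]
wrist_force: [0.8, -0.1, -1.3]
grip_width: 0.127
grip_force: 35.0
t 21.77 tcp [ 0.4457 -0.0473  0.0889] yaw 7.01 tilt 0.01 F [ 0.8 -0.1 -1.3] gw 11.8 gf 35.0 q6 1.24
```

```bash
python3 -m handwheel '[0,0,0.0008,0,0, 0,0,0,0,0, 0,0,0,-6.92,0, 0,0,0,-6.92,0, 0,0,0,-6.92,0, 0,0,0,-6.92,0, 0,0,0,-6.92,0, 0,0,0,-6.92,0, 0,0,0,-6.92,0, 0,0,0,-6.92,0, 0,0,0,-6.92,0, 0,0,0,-6.92,0, 0,0,0,-6.92,0, 0,0,0,-6.92,0, 0,0,0,-6.92,0, 0,0,0,0,0, 0,0,0,0,0]'; python3 -c "
from h import *
st();print(bot.observe()['torque'].round(2))"
```

```text
time_s: 23.18
tcp_pos: [0.4458, -0.0473, 0.0882]
eef_rot: [2.087, 2.348, 0.0]
wrist_force: [-0.3, 0.1, -1.6]
grip_width: 0.124
grip_force: 35.0
t 23.18 tcp [ 0.4458 -0.0473  0.0882] yaw 96.76 tilt 0.01 F [-0.3  0.1 -1.6] gw 11.6 gf 35.0 q6 -0.33
[ 0.02 -0.09 -0.03]
```

```bash
python3 -m handwheel '[-0.001,0,0.0005,0,0, 0,0,0.0004,0,0, 0,0,0,0,0, 0,0,0,0,0]'; python3 -m handwheel '[0,0,0,0,0.03, 0,0,0,0,0.03, 0,0,0,0,0.03, 0,0,0,0,0.03, 0,0,-0.01,0,0.03, 0,0,-0.03,0,0.03, 0,0,-0.03,0,0.03, 0,0,-0.03,0,0.03, 0,0,-0.03,0,0.03, 0,0,0,0,0.03]'
python3 -m handwheel '[-0.04,0,0,0,0.03, -0.04,0,0,0,0.03, -0.04,0,0,0,0.03, -0.04,0,0,0,0.03, -0.04,0,0,0,0.03, -0.04,0,0,0,0.03, 0,0,0,0,0.03, 0,0,0,0,0.03]'
python3 - <<'E'
from h import *
st(); s=snap('top'); t=snap('side'); save(s,'t9.png'); save(t,'s9.png')
f=lambda i:(i.mean(2)>185)
for th in (150,175,190):
    print(th); seg(s,(355,390,235,275),.109,lambda i:(i.mean(2)>th)&(i.max(2)-i.min(2)<40),amin=25)
for d in finder.find_in('tbolt','side')[:2]: print(d['p'],w(t,d['xyz']).round(3))
F=np.array([.4465,-.0471,.065]); y=np.array([-.122,.9925,0])
for k in(-.021,.021): print('wing top pred',pix(s,F+k*y+[0,0,.044]).round(1),pix(t,F+k*y+[0,0,.044]).round(1))
for nm,q,z0 in (('top',s,244),('side',t,248)):
    u0=int(pix(q,F+[0,0,.044])[0])
    print(nm,u0-14)
    for v in range(z0,z0+24): print(v,''.join('%4d'%a for a in q['frame'][v,u0-14:u0+15].mean(1)))
E
```

```text
time_s: 23.52
tcp_pos: [0.4459, -0.0482, 0.0878]
eef_rot: [-2.086, -2.349, -0.001]
wrist_force: [-2.0, 3.2, 9.4]
grip_width: 0.124
grip_force: 35.0
time_s: 24.35
tcp_pos: [0.448, -0.0487, 0.2229]
eef_rot: [2.078, 2.347, 0.006]
wrist_force: [0.3, -0.5, 0.9]
grip_width: 0.32
grip_force: 0.0
time_s: 25.02
tcp_pos: [0.4745, -0.2878, 0.2167]
eef_rot: [-2.085, -2.349, 0.0]
wrist_force: [0.3, 1.1, 0.1]
grip_width: 0.317
grip_force: 0.0
t 25.02 tcp [ 0.4745 -0.2878  0.2167] yaw 96.81 tilt 0.06 F [0.3 1.1 0.1] gw 29.5 gf 0.0 q6 -0.75
150
top 701 [369.8 251.4] mean [457.8 -40.2] rect [array([456.4, -40.9]), array([91.4, 58.5]), np.float64(7.2)]
175
top 633 [369.6 250.7] mean [459.4 -39.7] rect [array([460.5, -39.6]), array([82.8, 55.6]), np.float64(6.9)]
190
top 567 [369.9 250.2] mean [460.6 -40.3] rect [array([460.6, -40.3]), array([82.4, 53.9]), np.float64(7.2)]
wing top pred [381.1 255.1] [308.7 265.5]
wing top pred [364.1 256.8] [303.  252.8]
top 358
244  184 198 198 199 196 196 198 199 197 195 199 198 199 198 192 193 194 193 194 197 200 199 191 125  80 102 184 202 202
245  185 198 198 200
[... 4975 characters left out ...]
 63  62  64  63  63  62  63  62  65  63  62  63  61  63  99 156 185 186 186 185 163  83  20  17
267   62  65  63  62  64  63  63  62  63  62  63  64  63  63  63  64  63  61  61  95 154 184 184 187 188 182 135  44  26
268   65  62  63  63  64  64  63  63  62  63  63  63  62  64  63  64  62  61  62  88 141 174 177 178 179 178 155  63  48
269   65  64  64  64  63  62  63  64  64  64  64  62  63  64  63  63  63  63  62  62  80 112 132 127 116  97  76  60  62
270   64  64  65  61  62  63  66  64  63  64  64  64  64  63  63  63  64  63  63  60  60  62  66  65  64  60  60  62  64
271   62  63  60  59  62  62  62  64  64  63  64  61  64  64  63  64  63  64  63  63  62  63  61  61  61  61  60  59  57
```

The top view shows the wing crosswise from columns 364 to 380, matching the prediction of 364 to 381. The flange made contact at TCP z 0.0878, which puts it 0.065 m up on the leaf. The gripper is clear of everything, so I hand the job in.

```bash
python3 -c "
from h import *
print(bot.job_done())"
```

```text
the job is handed in; nothing more can be done
None
```

The job is handed in at about 25 s of the 72 s; no verdict came back. By my measurements the tube is home in the nest (it first caught on an end stop and was nudged in), the leaf is closed, the T-bolt is seated on it and turned crosswise, and the gripper is clear; nothing else was touched as far as I saw.

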